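Load the tip-up marker cup on the assembly bench

TASK

Lay the half-raised yellow marker cup down flat and slide both paint markers, white tail first, all the way into it, one in each pocket. Then swing the cup fully up by its red bar so that both markers stand upright with their coloured caps on top, and leave the bin, bottle and tin where they are.

Things in the scene. Friction and masses are not known exactly. Their poses are not given: they have to be found in the camera images.
- holder: Fixed aluminium holder, 90 wide (local x). Origin on the bench under the cup's hinge. A block from local y = -69 to -221 has two flat open lanes along y, at local x = -25 (lane a) and +25 (lane b), each 23 wide, floor 16 above the bench, with guide walls 4 high (tops at 20) beside and between them. The cup's mouth faces the lanes.
- cup (a joint): Yellow twin cup hinged at holder local y = 0, 10 above the bench. 0 = flat, mouth to local -y; 1.571 = upright, mouth up; stops at both. Stays where left (3 N at the bar moves it). Flat, it spans local y 0 to -66, 83 wide, 10 to 40 above the bench; two pockets 25 wide, 22 high, 61 deep, floor 14 above the bench, in line with the lanes. A marker that is home sticks out 59.
- cup_bar (a point): Centre of the red round bar (diameter 12, 42 free length, along holder local x) on the cup's steel side arm, 110 from the hinge line, at holder local x = +70. Cup flat: at holder local y = -78, 88 above the bench; upright: local y = +78, 88 above the bench; it moves on an arc about the hinge line.
- pocket_a (a point): Centre of the bottom of the cup's pocket a (in line with lane a, holder local x = -25). Its local -y points out of the pocket; lying flat it is at holder local y = -5, 25 above the bench.
- pocket_b (a point): The same for pocket b (in line with lane b, holder local x = +25).
- marker_red: Red-capped marker: hexagonal bar 120 long, 16 across flats (18.5 corners), 30 g; red cap (40) at its local -y end, white tail at +y. Origin at the centre of the bar (8 above what it lies on), local y along the bar towards the tail. It starts lying in lane a, tail towards the cup, some way short of the mouth.
- marker_red_tail (a point): Centre of the red marker's tail end face (60 from its centre).
- marker_green: Green-capped marker: hexagonal bar 120 long, 16 across flats (18.5 corners), 30 g; green cap (40) at its local -y end, white tail at +y. Origin at the centre of the bar (8 above what it lies on), local y along the bar towards the tail. It starts lying on the bench to the robot's right; lane b is empty for it.
- marker_green_tail (a point): Centre of the green marker's tail end face (60 from its centre).
- bin: Open blue parts bin with screws, 90 x 110 x 48 high, beside the lanes on the robot's side; leave it. Origin at the centre of its underside.
- bottle: Upright bottle, diameter 40, 130 high, beyond the lanes; leave it. Origin at the centre of its underside.
- tin: Round steel tin, diameter 54, 38 high, beside the green marker; leave it. Origin at the centre of its underside.
There are look-alikes about, which are no part of the job. Leave any black or turquoise look-alike of the marker_green alone.

How it is judged:
On the way:
1. with the cup lying flat, both markers are pushed tail first into its pockets, one in each, to within about 20 mm of the bottom (value of joint cup below 0.1 rad and ((distance between marker_red_tail and pocket_a below 0.02 m and distance between marker_green_tail and pocket_b below 0.02 m) or (distance between marker_red_tail and pocket_b below 0.02 m and distance between marker_green_tail and pocket_a below 0.02 m))), for 0.2 s.
At the end, for the whole second after the job is handed in: The cup is swung fully up (joint above 1.48 rad) and both markers stand still in it, one in each pocket, tail within 12 mm of the pocket's bottom, cap on top, within 0.22 rad of vertical (value of joint cup above 1.48 rad and ((distance between marker_red_tail and pocket_a below 0.012 m and distance between marker_green_tail and pocket_b below 0.012 m) or (distance between marker_red_tail and pocket_b below 0.012 m and distance between marker_green_tail and pocket_a below 0.012 m)) and angle between each of marker_red, marker_green's own y axis and vertical above 2.92 rad and linear speed of each of marker_red, marker_green below 0.05 m/s); the robot touches nothing.
It fails at once if the bin is moved by more than 25 mm or tipped over (distance of bin from where it was at the start of the episode above 0.025 m or angle between bin's own z axis and vertical above 0.4 rad).
It fails at once if the bottle is moved by more than 25 mm or tipped over (distance of bottle from where it was at the start of the episode above 0.025 m or angle between bottle's own z axis and vertical above 0.4 rad).
It fails at once if the tin is moved by more than 25 mm or tipped over (distance of tin from where it was at the start of the episode above 0.025 m or angle between tin's own z axis and vertical above 0.4 rad).
It also fails if it takes over 70 s, if anything falls off the work surface, if the arm or the gripper's body presses on something with over 40 N, if the wrist force passes 120 N, or if a joint passes its speed limit or range.

ROBOT

A 7-joint arm with a two-finger parallel gripper is mounted at the origin on the work surface. World frame = base frame: x ahead of the robot, y to its left, z up, the work surface at z = 0. Lengths are in m, angles in rad, forces in N, time in s.
With the tool pointing down it reaches from about 0.425 to 0.925 m from the base axis. Payload 6.8 kg.
Tool frame: the origin (TCP) lies at the very end of the fingers, on their centre line; the grasp point (between the pads) lies manip.grasp_offset behind it (manip.grasp_offset is the distance from the TCP to the grasp point, in m); z points along the fingers, y is the line along which they close (so a half turn about z gives the same grasp; the last joint's range is limited). The gripper opens to 85 mm and grips with 20 to 120 N. Pads are 22 mm wide; open, the fingers measure 114 mm over their backs; the gripper's body (76 mm by 85 mm) begins 54 mm behind the grasp point. The pads swing forward as they close: fully open they stand 13 mm farther back than shut.
Start: joints at [-1.212, 0.477, 0.022, 1.555, -0.011, 1.109, -0.083], TCP at [0.304, 0.603, 0.231] pointing down, gripper open.
Joint ranges: [-2.96, 2.96], [-0.34, 2.1], [-1.41, 1.46], [0.24, 2.44], [-1.37, 4.51], [0.17, 1.92], [-2.96, 2.96]. Speed limits (rad/s): [2.39, 2.39, 3.14, 3.14, 3.14, 3.14, 3.14].

INTERFACE

Orientations are given as a rotation vector (axis times angle).
In Python, from rig import manip gives the robot as it stands.
- The arm moves only by the tool play_rows, never from a script. Its argument "increments" is a list of rows, each an object with "linear": the shift along the world's x, y, z each as a share of 0.08 m, from -1 to 1, a list of three; "dr": the turn, a rotation vector about the world's x, y, z each as a share of pi rad, from -1 to 1, a list of three; "grip": the opening, from 0 (shut) to 1 (fully open). In form: [{"linear": [x, y, z], "dr": [wx, wy, wz], "grip": grip}, ...]. A call has exactly 5 rows; each row is the pose to reach, as a shift and turn from the pose commanded when the call began, turning the shorter way round; what a row does not reach only later rows make up. A row lasts 1/10 s, in which the tool goes at most 50 mm and 8.59 degrees, less where a joint would pass 70% of its speed; a pose out of reach is approached as far as the arm can. A call with a number of a shift or a turn outside -1 to 1 is refused whole. A call with a gripper value outside its range is refused whole. The fingers move at their own pace and stop on an object; "force" is the grip in N (left out, the last holds). Time passes only in rows, so rows that repeat a pose let the fingers close, or fill a call up. It gives the time, the measured TCP pose, the force, the opening and the grip force at its end, in the units of the state.
- manip.state(): the state, without advancing time (a new reading comes with each control period).
- manip.read_camera(name): name is "side" or "top" or "wrist"; returns (picture, depth): 384x512x3 uint8, blue, green, red; 384x512 float32, m along the optical axis (not along the pixel's ray), 0 where there is no reading.
- manip.calibration(name): a dict with "mtx" (3x3 intrinsics, pixels), "dist" ([k1, k2, p1, p2, k3] as OpenCV has them; the pictures are not rectified), "extrinsics" (4x4, takes a point from world to camera coordinates); the wrist camera has in their place "mount" (4x4, takes a point from camera to tool coordinates, whose origin is the TCP and whose axes are the flange's). Camera axes: x right, y up, looking along -z (the intrinsics and any distortion apply to the point x, -y, -z); pixel columns grow to the right and rows downward; lengths in m; the calibration is good to about 2 mm. A picture is of the moment at which its call begins: read the wrist's pose just before it. calibration takes no time and is no camera call.
- manip.job_done(): hands the job in; it is judged then, once.
The state is a dict: "time_s": time; "qpos": joint angles; "dq": joint speeds; "joint_efforts": joint torques, N m; "tool_pos": TCP position; "tcp_rot": TCP orientation; "contact_force": force on the tool from outside, world axes, zero at the start; "moment": the same for the moment, N m; "width": opening from 0.0 (shut) to 1.0 (fully open); "gripper_force": force on a finger pad.
Only numpy, scipy, OpenCV 4.12 (cv2) and the standard library are available. Lean on these libraries where they do the work, as an engineer would, in place of code of your own. Each camera call takes 0.05 s, during which the arm holds its last target. There are 200 camera calls.

## Working session

There is one attempt and no reset: what is moved stays moved. The work goes in short steps, Python scripts to look and compute and a tool call to move; the robot and the scene stay as the last step left them, time stands still between calls to the robot, and variables do not carry over. Pictures are saved under pics/ and viewed, at most 10 in all, crops included, and the job is handed in when it is done.

Besides the shell and the picture viewer there is one more tool, called after ">>>" by a JSON object that holds its "name" and its "arguments", one argument or row to a line. play_rows: Moves the arm, as the interface text tells. Its arguments: {"type":"object","properties":{"increments":{"type":"array","items":{"type":"object","properties":{"linear":{"type":"array","items":{"type":"number","minimum":-1,"maximum":1}},"dr":{"type":"array","items":{"type":"number","minimum":-1,"maximum":1}},"grip":{"type":"number"}}}},"force":{"type":"number"}},"required":["increments"]}

```bash
mkdir -p pics; ls; python3 - <<'E'
from rig import manip
import cv2,numpy as np
print(manip.grasp_offset); s=manip.state(); print(s)
for n in("side","top"):
    im,d=manip.read_camera(n); cv2.imwrite(f"pics/{n}0.png",im); np.savez(f"{n}0.npz",im=im,d=d)
    c=manip.calibration(n); print(n,c)
print(manip.calibration("wrist"))
E
```

```text
pics
0.0187
{'time_s': 0.0, 'qpos': array([-1.21212453,  0.47781798,  0.02236129,  1.55646435, -0.01152587,
        1.10930601, -0.08309633]), 'dq': array([-6.21585442e-05, -1.41608931e-04,  6.70492416e-04,  1.33286298e-03,
       -2.28994571e-04,  4.40699203e-04, -3.59152045e-05]), 'joint_efforts': array([-6.17586047e-04, -5.96454763e+01,  1.60755124e+00, -2.81187558e+01,
        1.24324544e-02,  9.56291333e-03,  5.47572355e-06]), 'tool_pos': array([0.3035021 , 0.60224417, 0.2303087 ]), 'tcp_rot': array([-7.26502394e-01, -3.05611792e+00,  2.89290518e-03]), 'contact_force': array([-0.30394818,  0.13982972,  0.29726536]), 'moment': array([ 0.04241965, -0.02140291, -0.00998589]), 'gripper_force': 0.0, 'width': 0.9975702165063094}
side {'mtx': array([[365.8867055 ,   0.        , 253.27119757],
       [  0.        , 365.8867055 , 189.974068  ],
       [  0.        ,   0.        ,   1.        ]]), 'dist': array([-0.03305157,  0.        ,  0.        ,  0.        ,  0.        ]), 'extrinsics': array([[ 0.99541671, -0.09543673, -0.00611517, -0.57882158],
       [ 0.06865956,  0.66868817,  0.
[... 547 characters left out ...]
, -0.03560346,  0.98258984, -0.75818821],
       [ 0.        ,  0.        ,  0.        ,  1.        ]])}
{'mtx': array([[276.65081047,   0.        , 252.57292849],
       [  0.        , 276.65081047, 192.14361582],
       [  0.        ,   0.        ,   1.        ]]), 'dist': array([-0.06524539,  0.        ,  0.        ,  0.        ,  0.        ]), 'mount': array([[-7.80589985e-05,  9.62071795e-01,  2.72796364e-01,
         6.84184284e-02],
       [ 9.99999800e-01,  2.46212686e-04, -5.82175276e-04,
         1.25244354e-04],
       [-6.27260338e-04,  2.72796264e-01, -9.62071622e-01,
        -1.42502983e-01],
       [ 0.00000000e+00,  0.00000000e+00,  0.00000000e+00,
         1.00000000e+00]])}
```

View pics/top0.png

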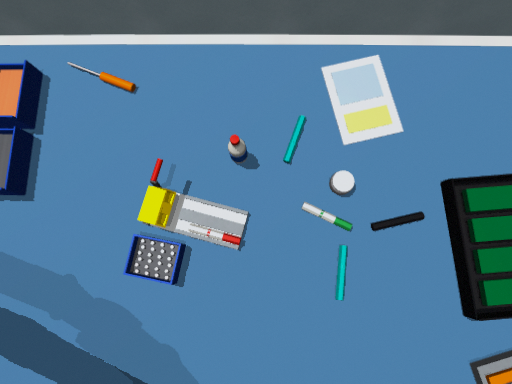

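View pics/side0.png

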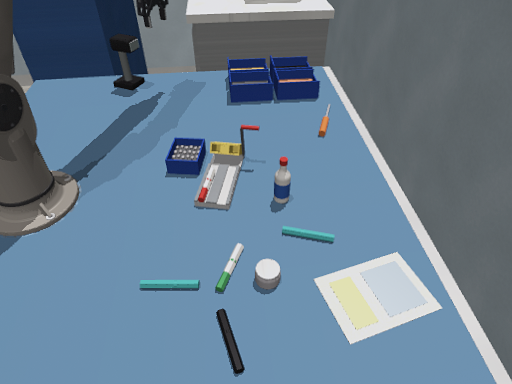

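Top view: the wanted green marker is the white-and-green one at (327,216). Look-alikes are turquoise (295,138) and (342,272), and black (398,221). The holder is at about (205,215), with the red marker in its near lane at (215,234). The cup is at (157,206), the bar at (157,170), the bin at (155,259), the bottle at (237,148) and the tin at (343,183).

```bash
cat > h.py <<'E'
from rig import manip
import cv2,numpy as np
def tomat(r): return cv2.Rodrigues(np.asarray(r,float))[0]
def grab(n):
    s=manip.state(); im,d=manip.read_camera(n); c=manip.calibration(n)
    if n=="wrist":
        T=np.eye(4);T[:3,:3]=tomat(s["tcp_rot"]);T[:3,3]=s["tool_pos"]; W=T@c["mount"]
    else: W=np.linalg.inv(c["extrinsics"])
    return im,d,c,W
def rays(c,W,px):
    u=cv2.undistortPoints(np.asarray(px,np.float64).reshape(-1,1,2),c["mtx"],c["dist"])[:,0]
    r=np.c_[u[:,0],-u[:,1],-np.ones(len(u))]
    return W[:3,3],r@W[:3,:3].T
def plane(c,W,px,z):
    o,r=rays(c,W,px); return o+r*((z-o[2])/r[:,2])[:,None]
def cloud(d,c,W):
    v,u=np.mgrid[:384,:512]; o,r=rays(c,W,np.c_[u.ravel(),v.ravel()])
    P=o+r*d.reshape(-1,1); P[d.ravel()<=0]=np.nan
    return P.reshape(384,512,3)
def hsv(im): return cv2.cvtColor(im,cv2.COLOR_BGR2HSV)
E
python3 - <<'E'
from h import *
np.set_printoptions(precision=4,suppress=True)
for n in("top","side"):
    z=np.load(n+"0.npz"); im,d=z["im"],z["d"]; c=manip.calibration(n); W=np.linalg.inv(c["extrinsics"])
    P=cloud(d,c,W); H=hsv(im); h,s,v=cv2.split(H)
    X,Y,Z=P[...,0],P[...,1],P[...,2]
    print(n,"bench z",np.nanmedian(Z[(h>95)&(h<120)&(s>100)]))
    def rep(name,m,rect=True):
        m=cv2.morphologyEx(m.astype(np.uint8),cv2.MORPH_OPEN,np.ones((2,2)))
        nn,l,st,ce=cv2.connectedComponentsWithStats(m)
        for i in range(1,nn):
            if st[i,4]<25: continue
            q=P[l==i]; q=q[~np.isnan(q[:,0])]
            r=cv2.minAreaRect(q[:,:2].astype(np.float32)*1000)
            print(name,"px",ce[i].round(),"n",st[i,4],"med",np.median(q,0),"z",np.percentile(q[:,2],[5,95]),"rect",np.round(r[0],1),np.round(r[1],1),round(r[2],1))
    reg=(X>.3)&(X<.8)&(Y<.35)&(Y>-.45)
    rep("red",((h<8)|(h>172))&(s>140)&(v>90)&reg)
    rep("yellow",(h>22)&(h<35)&(s>140)&(v>90)&reg&(Y>0))
    rep("green",(h>45)&(h<75)&(s>120)&(v>50)&reg)
    rep("white/alu",(s<70)&(v>90)&reg&(Z>0.004))
    rep("bin",(h>110)&(h<128)&(s>150)&(Z>.03)&reg)
E
```

```text
top bench z 0.0018555586103827792
red px [235. 140.] n 67 med [ 0.6462 -0.055   0.1308] z [0.1192 0.1334] rect [650.5 -57. ] [15.3 25. ] 48.3
red px [157. 171.] n 117 med [0.5842 0.107  0.1237] z [0.0021 0.1267] rect [594.6 121.2] [42.6 65.7] 78.0
red px [232. 240.] n 129 med [ 0.4456 -0.0464  0.0323] z [0.0076 0.0357] rect [446.5 -44.9] [37.9 15.7] 75.8
yellow px [157. 207.] n 1065 med [0.5137 0.1185 0.0534] z [0.0118 0.0717] rect [518.1 129.3] [76.9 86.7] 76.4
green px [344. 225.] n 117 med [ 0.4857 -0.2993  0.0165] z [0.0014 0.02  ] rect [ 486.1 -300.1] [40.9 14. ] 67.4
white/alu px [237. 149.] n 173 med [ 0.6396 -0.0583  0.0875] z [0.0716 0.0972] rect [644.  -56.3] [26.7 37.9] 21.0
white/alu px [343. 182.] n 429 med [ 0.5804 -0.2945  0.0397] z [0.0206 0.0422] rect [ 581.4 -298.9] [58.5 49.4] 75.6
white/alu px [206. 220.] n 2731 med [0.4897 0.0163 0.0202] z [0.0086 0.0327] rect [488.3  15.4] [176.4  89.8] 75.7
white/alu px [319. 213.] n 268 med [ 0.5123 -0.2426  0.0167] z [0.0031 0.0202] rect [ 513.2 -244.7] [79.7 17.4] 65.0
white/alu px [156. 260.] n 1232 med [0.3976 0.1237 0.026
[... 953 characters left out ...]
.1 79.1] 79.7
white/alu px [221. 181.] n 1704 med [0.4963 0.0089 0.0183] z [0.0035 0.0325] rect [496.9  34.3] [213.9  89.9] 75.8
white/alu px [283. 177.] n 258 med [ 0.6485 -0.0633  0.0824] z [0.0575 0.1041] rect [672.6  -2.3] [152.1  34.9] 67.4
white/alu px [282. 200.] n 46 med [ 0.6487 -0.0672  0.0075] z [0.0008 0.0136] rect [650.6 -64.1] [37.1 12. ] 1.2
white/alu px [234. 259.] n 251 med [ 0.5173 -0.2434  0.015 ] z [0.0004 0.0181] rect [ 518.5 -237.8] [91.  13.9] 65.2
white/alu px [268. 274.] n 613 med [ 0.5834 -0.3048  0.0376] z [0.0058 0.04  ] rect [ 592.3 -291.8] [69.9 48.1] 28.4
bin px [185. 153.] n 481 med [0.3972 0.1223 0.0375] z [0.0262 0.0469] rect [401.3 125.7] [115.   88.6] 80.1
```

The measurements agree well enough to start. I'll travel above the holder, turning the tool to the holder's yaw of about -14°, and refine with the wrist camera there.

>>> {"name": "play_rows", "arguments": {
  "increments": [
    {"linear":[0.1,-0.2,0.02],"dr":[0,0,-0.014],"grip":0},
    {"linear":[0.19,-0.39,0.03],"dr":[0,0,-0.029],"grip":0},
    {"linear":[0.28,-0.59,0.05],"dr":[0,0,-0.043],"grip":0},
    {"linear":[0.38,-0.78,0.07],"dr":[0,0,-0.058],"grip":0},
    {"linear":[0.47,-0.98,0.08],"dr":[0,0,-0.072],"grip":0}
  ]
}}

```text
time_s: 0.6
tool_pos: [0.3426, 0.5226, 0.2382]
tcp_rot: [1.074, 2.952, 0.001]
contact_force: [-0.1, 0.7, 0.7]
width: 0.146
gripper_force: 0.0
```

>>> {"name": "play_rows", "arguments": {
  "increments": [
    {"linear":[0.1,-0.2,0.02],"dr":[0,0,-0.014],"grip":0},
    {"linear":[0.19,-0.39,0.03],"dr":[0,0,-0.029],"grip":0},
    {"linear":[0.28,-0.59,0.05],"dr":[0,0,-0.043],"grip":0},
    {"linear":[0.38,-0.78,0.07],"dr":[0,0,-0.058],"grip":0},
    {"linear":[0.47,-0.98,0.08],"dr":[0,0,-0.072],"grip":0}
  ]
}}

```text
time_s: 1.1
tool_pos: [0.3797, 0.4448, 0.2444]
tcp_rot: [1.399, 2.813, 0.001]
contact_force: [-0.4, -0.8, 0.2]
width: -0.004
gripper_force: 0.0
```

>>> {"name": "play_rows", "arguments": {
  "increments": [
    {"linear":[0.1,-0.2,0.02],"dr":[0,0,-0.014],"grip":0},
    {"linear":[0.19,-0.39,0.03],"dr":[0,0,-0.029],"grip":0},
    {"linear":[0.28,-0.59,0.05],"dr":[0,0,-0.043],"grip":0},
    {"linear":[0.38,-0.78,0.07],"dr":[0,0,-0.058],"grip":0},
    {"linear":[0.47,-0.98,0.08],"dr":[0,0,-0.072],"grip":0}
  ]
}}

```text
time_s: 1.6
tool_pos: [0.4173, 0.3664, 0.2507]
tcp_rot: [1.707, 2.637, 0.001]
contact_force: [0.9, 0.2, -0.1]
width: 0.003
gripper_force: 0.0
```

>>> {"name": "play_rows", "arguments": {
  "increments": [
    {"linear":[0.1,-0.2,0.02],"dr":[0,0,-0.014],"grip":0},
    {"linear":[0.19,-0.39,0.03],"dr":[0,0,-0.029],"grip":0},
    {"linear":[0.28,-0.59,0.05],"dr":[0,0,-0.043],"grip":0},
    {"linear":[0.38,-0.78,0.07],"dr":[0,0,-0.058],"grip":0},
    {"linear":[0.47,-0.98,0.08],"dr":[0,0,-0.072],"grip":0}
  ]
}}

```text
time_s: 2.1
tool_pos: [0.4549, 0.288, 0.2571]
tcp_rot: [1.994, 2.428, 0.001]
contact_force: [-0.4, -0.2, 0.0]
width: 0.0
gripper_force: 0.0
```

>>> {"name": "play_rows", "arguments": {
  "increments": [
    {"linear":[0.1,-0.2,0.02],"dr":[0,0,-0.014],"grip":0},
    {"linear":[0.19,-0.39,0.03],"dr":[0,0,-0.029],"grip":0},
    {"linear":[0.28,-0.59,0.05],"dr":[0,0,-0.043],"grip":0},
    {"linear":[0.38,-0.78,0.07],"dr":[0,0,-0.058],"grip":0},
    {"linear":[0.47,-0.98,0.08],"dr":[0,0,-0.072],"grip":0}
  ]
}}

```text
time_s: 2.6
tool_pos: [0.4925, 0.2096, 0.2635]
tcp_rot: [2.255, 2.187, 0.001]
contact_force: [-0.1, -0.2, -0.5]
width: 0.001
gripper_force: 0.0
```

>>> {"name": "play_rows", "arguments": {
  "increments": [
    {"linear":[0.1,-0.2,0.02],"dr":[0,0,-0.014],"grip":0},
    {"linear":[0.19,-0.39,0.03],"dr":[0,0,-0.029],"grip":0},
    {"linear":[0.28,-0.59,0.05],"dr":[0,0,-0.043],"grip":0},
    {"linear":[0.38,-0.78,0.07],"dr":[0,0,-0.058],"grip":0},
    {"linear":[0.47,-0.98,0.08],"dr":[0,0,-0.072],"grip":0}
  ]
}}

```text
time_s: 3.1
tool_pos: [0.5301, 0.1313, 0.2699]
tcp_rot: [2.488, 1.919, 0.001]
contact_force: [-0.3, 0.5, -0.1]
width: 0.002
gripper_force: 0.0
```

```bash
python3 - <<'E'
from h import *
np.set_printoptions(precision=4,suppress=True)
im,d,c,W=grab("wrist"); cv2.imwrite("pics/w1.png",im); np.savez("w1.npz",im=im,d=d,W=W)
P=cloud(d,c,W); h,s,v=cv2.split(hsv(im)); X,Y,Z=np.moveaxis(P,2,0)
print("bench",np.nanmedian(Z[(h>95)&(h<120)&(s>100)]))
def rep(name,m):
    m=cv2.morphologyEx(m.astype(np.uint8),cv2.MORPH_OPEN,np.ones((2,2)))
    nn,l,st,ce=cv2.connectedComponentsWithStats(m)
    for i in range(1,nn):
        if st[i,4]<60: continue
        q=P[l==i]; q=q[~np.isnan(q[:,0])]; r=cv2.minAreaRect(q[:,:2].astype(np.float32)*1000)
        print(name,"px",ce[i].round(),"n",st[i,4],"med",np.median(q,0),"z",np.percentile(q[:,2],[5,95]),"rect",np.round(r[0],1),np.round(r[1],1),round(r[2],1))
rep("bar",((h<8)|(h>172))&(s>140)&(v>70)&(Z>.09))
rep("redcap",((h<8)|(h>172))&(s>140)&(v>70)&(Z>.02)&(Z<.05))
rep("yellow",(h>22)&(h<35)&(s>140)&(v>90)&(Z<.1))
rep("alu",(s<70)&(v>70)&(Z>.012)&(Z<.024))
E
```

```text
bench -0.00011690362810415356
bar px [305. 187.] n 409 med [0.5838 0.1096 0.123 ] z [0.1207 0.1245] rect [597.  89.] [38.2 87.9] 33.1
yellow px [245. 172.] n 3182 med [0.5202 0.1303 0.054 ] z [0.0383 0.0701] rect [520.7 121.9] [78.5 87.2] 75.5
alu px [245. 218.] n 1836 med [0.5013 0.0572 0.019 ] z [0.0149 0.0243] rect [503.7  66.5] [164.3  90.5] 76.7
alu px [ 28. 295.] n 1623 med [0.0818 0.01   0.0136] z [0.0117 0.0225] rect [239.7 101.9] [470.6 144.8] 30.2
alu px [ 15. 348.] n 68 med [-0.0142 -0.0982  0.0128] z [0.0114 0.3603] rect [213.4  24.1] [588.9  15.5] 28.6
```

View pics/w1.png

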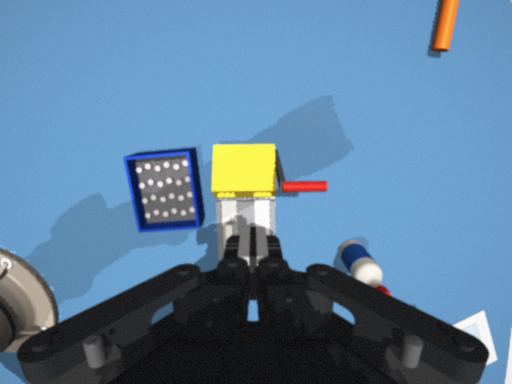

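The bar is at px (305,187), world ≈(0.584,0.110,0.118), with the cup at about 0.56 rad. The holder origin comes out at ≈(0.522,0.150). Next I bring the shut fingers down behind the bar on its +y side and push it flat.

>>> {"name": "play_rows", "arguments": {
  "increments": [
    {"linear":[0.2,0.05,-0.1],"dr":[0,0,0],"grip":0},
    {"linear":[0.4,0.1,-0.2],"dr":[0,0,0],"grip":0},
    {"linear":[0.6,0.15,-0.3],"dr":[0,0,0],"grip":0},
    {"linear":[0.86,0.2,-0.5],"dr":[0,0,0],"grip":0},
    {"linear":[0.86,0.2,-0.5],"dr":[0,0,0],"grip":0}
  ]
}}

```text
time_s: 3.65
tool_pos: [0.5988, 0.1488, 0.2273]
tcp_rot: [-2.484, -1.923, 0.004]
contact_force: [0.2, 0.1, -0.2]
width: 0.002
gripper_force: 0.0
```

>>> {"name": "play_rows", "arguments": {
  "increments": [
    {"linear":[0,0,-0.2],"dr":[0,0,0],"grip":0},
    {"linear":[0,0,-0.4],"dr":[0,0,0],"grip":0},
    {"linear":[0,0,-0.6],"dr":[0,0,0],"grip":0},
    {"linear":[0,0,-0.8],"dr":[0,0,0],"grip":0},
    {"linear":[0,0,-1.0],"dr":[0,0,0],"grip":0}
  ]
}}

```text
time_s: 4.15
tool_pos: [0.5978, 0.1484, 0.1495]
tcp_rot: [-2.484, -1.923, -0.0]
contact_force: [0.7, -1.0, -0.6]
width: -0.002
gripper_force: 0.0
```

>>> {"name": "play_rows", "arguments": {
  "increments": [
    {"linear":[0,0,-0.14],"dr":[0,0,0],"grip":0},
    {"linear":[0,0,-0.28],"dr":[0,0,0],"grip":0},
    {"linear":[0,0,-0.42],"dr":[0,0,0],"grip":0},
    {"linear":[0,0,-0.56],"dr":[0,0,0],"grip":0},
    {"linear":[0,0,-0.69],"dr":[0,0,0],"grip":0}
  ]
}}

```text
time_s: 4.65
tool_pos: [0.5982, 0.1485, 0.0938]
tcp_rot: [2.484, 1.923, 0.0]
contact_force: [-0.4, -0.3, 0.2]
width: 0.002
gripper_force: 0.0
```

>>> {"name": "play_rows", "arguments": {
  "increments": [
    {"linear":[-0.05,-0.19,0],"dr":[0,0,0],"grip":0},
    {"linear":[-0.1,-0.38,-0.05],"dr":[0,0,0],"grip":0},
    {"linear":[-0.15,-0.57,-0.15],"dr":[0,0,0],"grip":0},
    {"linear":[-0.2,-0.76,-0.27],"dr":[0,0,0],"grip":0},
    {"linear":[-0.24,-0.92,-0.37],"dr":[0,0,0],"grip":0}
  ]
}}

```text
time_s: 5.15
tool_pos: [0.5792, 0.0734, 0.0644]
tcp_rot: [2.485, 1.921, 0.003]
contact_force: [4.0, 5.5, -5.4]
width: -0.003
gripper_force: 3.4
```

>>> {"name": "play_rows", "arguments": {
  "increments": [
    {"linear":[-0.01,-0.03,-0.02],"dr":[0,0,0],"grip":0},
    {"linear":[-0.015,-0.06,-0.03],"dr":[0,0,0],"grip":0},
    {"linear":[-0.02,-0.09,-0.04],"dr":[0,0,0],"grip":0},
    {"linear":[-0.025,-0.1,-0.05],"dr":[0,0,0],"grip":0},
    {"linear":[-0.025,-0.1,-0.05],"dr":[0,0,0],"grip":0}
  ]
}}

```text
time_s: 5.65
tool_pos: [0.5778, 0.0703, 0.0618]
tcp_rot: [-2.48, -1.926, -0.005]
contact_force: [0.3, 7.8, 5.0]
width: -0.001
gripper_force: 4.1
```

>>> {"name": "play_rows", "arguments": {
  "increments": [
    {"linear":[0.03,0.12,0.05],"dr":[0,0,0],"grip":0},
    {"linear":[0.03,0.12,0.25],"dr":[0,0,0],"grip":0},
    {"linear":[0.03,0.12,0.5],"dr":[0,0,0],"grip":0},
    {"linear":[0.03,0.12,0.75],"dr":[0,0,0],"grip":0},
    {"linear":[0.03,0.12,1.0],"dr":[0,0,0],"grip":0}
  ]
}}

```text
time_s: 6.15
tool_pos: [0.5792, 0.0754, 0.1426]
tcp_rot: [2.484, 1.922, -0.001]
contact_force: [0.2, -0.0, -0.1]
width: 0.006
gripper_force: 0.0
```

>>> {"name": "play_rows", "arguments": {
  "increments": [
    {"linear":[-0.1,-0.1,0.25],"dr":[0,0,0],"grip":0},
    {"linear":[-0.2,-0.2,0.5],"dr":[0,0,0],"grip":0},
    {"linear":[-0.3,-0.4,0.75],"dr":[0,0,0],"grip":0},
    {"linear":[-0.4,-0.6,1.0],"dr":[0,0,0],"grip":0},
    {"linear":[-0.5,-0.8,1.0],"dr":[0,0,0],"grip":0}
  ]
}}

```text
time_s: 6.65
tool_pos: [0.5404, 0.0108, 0.2242]
tcp_rot: [2.483, 1.92, 0.007]
contact_force: [0.8, 0.2, -1.1]
width: -0.001
gripper_force: 0.0
```

>>> {"name": "play_rows", "arguments": {
  "increments": [
    {"linear":[-0.24,-0.3,0],"dr":[0,0,0],"grip":0},
    {"linear":[-0.48,-0.6,0],"dr":[0,0,0],"grip":0},
    {"linear":[-0.7,-0.9,0],"dr":[0,0,0],"grip":0},
    {"linear":[-0.8,-1.0,0],"dr":[0,0,0],"grip":0},
    {"linear":[-0.8,-1.0,0],"dr":[0,0,0],"grip":0}
  ]
}}

```text
time_s: 7.15
tool_pos: [0.474, -0.069, 0.2209]
tcp_rot: [-2.487, -1.919, 0.001]
contact_force: [0.4, 0.3, 0.4]
width: -0.001
gripper_force: 0.0
```

>>> {"name": "play_rows", "arguments": {
  "increments": [
    {"linear":[-0.15,-0.2,0],"dr":[0,0,0],"grip":0},
    {"linear":[-0.3,-0.3,0],"dr":[0,0,0],"grip":0},
    {"linear":[-0.3,-0.4,0],"dr":[0,0,0],"grip":0},
    {"linear":[-0.3,-0.4,0],"dr":[0,0,0],"grip":0},
    {"linear":[-0.3,-0.4,0],"dr":[0,0,0],"grip":0}
  ]
}}

```text
time_s: 7.65
tool_pos: [0.4519, -0.0994, 0.221]
tcp_rot: [2.484, 1.923, 0.001]
contact_force: [0.2, -0.4, -0.6]
width: 0.0
gripper_force: 0.0
```

```bash
cat > look.py <<'E'
import sys
from h import *
np.set_printoptions(precision=4,suppress=True)
im,d,c,W=grab(sys.argv[2] if len(sys.argv)>2 else "wrist"); cv2.imwrite(f"pics/{sys.argv[1]}.png",im); np.savez(sys.argv[1]+".npz",im=im,d=d,W=W)
P=cloud(d,c,W); h,s,v=cv2.split(hsv(im)); X,Y,Z=np.moveaxis(P,2,0)
st=manip.state(); print(st["time_s"],st["tool_pos"])
print("bench",np.nanmedian(Z[(h>95)&(h<120)&(s>100)]))
reg=(X>.38)&(X<.75)
def rep(name,m,mn=50):
    m=cv2.morphologyEx((m&reg).astype(np.uint8),cv2.MORPH_OPEN,np.ones((2,2)))
    nn,l,st,ce=cv2.connectedComponentsWithStats(m)
    for i in range(1,nn):
        if st[i,4]<mn: continue
        q=P[l==i]; q=q[~np.isnan(q[:,0])]; r=cv2.minAreaRect(q[:,:2].astype(np.float32)*1000)
        print(name,"px",ce[i].round(),"n",st[i,4],"med",np.median(q,0),"z",np.percentile(q[:,2],[5,95]),"rect",np.round(r[0],1),np.round(r[1],1),round(r[2],1))
red=((h<8)|(h>172))&(s>140)&(v>60)
rep("bar",red&(Z>.07)&(Z<.11))
rep("redcap",red&(Z>.018)&(Z<.05))
rep("yellow",(h>22)&(h<35)&(s>140)&(v>90)&(Z<.12)&(Z>.01))
rep("alu",(s<70)&(v>70)&(Z>.012)&(Z<.023))
rep("white",(s<40)&(v>150)&(Z>.01)&(Z<.034))
rep("greencap",(h>45)&(h<75)&(s>120)&(v>40)&(Z<.05))
E
python3 look.py w2
```

```text
7.7 [ 0.4519 -0.0992  0.221 ]
bench -8.497270842872107e-05
redcap px [239. 128.] n 460 med [ 0.4502 -0.0436  0.0312] z [0.0241 0.0329] rect [449.3 -46. ] [41.7 15.5] 74.8
yellow px [237.   3.] n 164 med [0.4842 0.0913 0.0139] z [0.0122 0.0179] rect [484.4  91.3] [ 7.1 26.3] 75.0
yellow px [282.   3.] n 166 med [0.5328 0.0789 0.0137] z [0.0112 0.017 ] rect [532.9  79.2] [ 8.7 26.3] 69.1
alu px [264.  72.] n 8607 med [0.4965 0.0119 0.0191] z [0.0148 0.0211] rect [490.4   6.4] [160.3  93.1] 76.0
alu px [324. 245.] n 326 med [ 0.523  -0.2269  0.0155] z [0.0001 0.0169] rect [ 513.1 -176.4] [ 39.7 172.8] 9.2
alu px [371. 262.] n 92 med [ 0.5805 -0.268   0.0212] z [0.0147 0.0251] rect [ 585.  -270.4] [ 9.9 39.3] 87.3
white px [260.  73.] n 9130 med [0.4906 0.0115 0.0194] z [0.015  0.0315] rect [489.8   3.8] [153.8  91.9] 76.1
white px [188.  14.] n 55 med [0.4285 0.0894 0.0298] z [0.025  0.0363] rect [429.3  86.9] [ 8.3 13.8] 16.0
white px [164.  16.] n 54 med [0.402  0.0945 0.0295] z [0.0253 0.031 ] rect [402.2  95.1] [8.7 6.5] 56.4
white px [176.  19.] n 53 med [0.415  0.0883 0.0296] z [0.0245 0.0313] rect [414.8  88.6] [8.6 6.1] 29.9
white px [152.  22.] n 52 med [0.3881 0.0927 0.0297] z [0.0267 0.0314] rect [387.9  93.1] [8.5 7.5] 39.7
white px [323. 244.] n 362 med [ 0.5225 -0.2256  0.0153] z [0.0001 0.0168] rect [ 513.3 -175. ] [ 44.1 171.7] 8.5
white px [379. 266.] n 53 med [ 0.5892 -0.2705  0.0297] z [0.0278 0.0339] rect [ 588.6 -271.3] [ 6.  29.6] 77.6
```

View pics/w2.png

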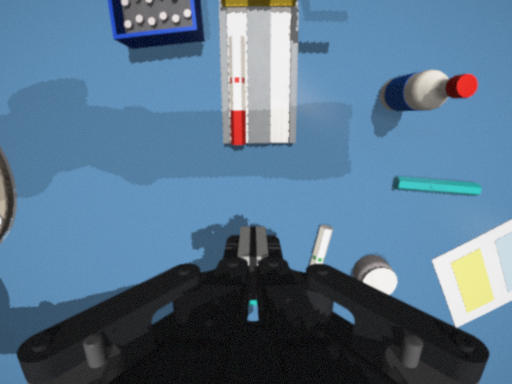

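The red cap is at (239,128), in lane a, with its end at local y ≈ -0.2235. The lanes and pocket mouths at (237,3) and (282,3) line up with the cup flat, and the origin is ≈(0.524,0.145). Next I go behind the red cap.

>>> {"name": "play_rows", "arguments": {
  "increments": [
    {"linear":[-0.05,0.04,-0.2],"dr":[0,0,0],"grip":0},
    {"linear":[-0.1,0.08,-0.4],"dr":[0,0,0],"grip":0},
    {"linear":[-0.16,0.14,-0.6],"dr":[0,0,0],"grip":0},
    {"linear":[-0.16,0.14,-0.8],"dr":[0,0,0],"grip":0},
    {"linear":[-0.16,0.14,-1.0],"dr":[0,0,0],"grip":0}
  ]
}}

```text
time_s: 8.2
tool_pos: [0.439, -0.0876, 0.1403]
tcp_rot: [2.483, 1.925, 0.0]
contact_force: [-0.2, 0.5, 0.3]
width: -0.003
gripper_force: 0.0
```

>>> {"name": "play_rows", "arguments": {
  "increments": [
    {"linear":[0,0,-0.2],"dr":[0,0,0],"grip":0},
    {"linear":[0,0,-0.4],"dr":[0,0,0],"grip":0},
    {"linear":[0,0,-0.6],"dr":[0,0,0],"grip":0},
    {"linear":[0,0,-0.8],"dr":[0,0,0],"grip":0},
    {"linear":[0,0,-1.0],"dr":[0,0,0],"grip":0}
  ]
}}

```text
time_s: 8.7
tool_pos: [0.4392, -0.0878, 0.0601]
tcp_rot: [2.483, 1.925, 0.0]
contact_force: [0.4, -0.1, 1.0]
width: -0.001
gripper_force: 0.0
```

>>> {"name": "play_rows", "arguments": {
  "increments": [
    {"linear":[0,0,-0.12],"dr":[0,0,0],"grip":0},
    {"linear":[0,0,-0.24],"dr":[0,0,0],"grip":0},
    {"linear":[0,0,-0.36],"dr":[0,0,0],"grip":0},
    {"linear":[0,0,-0.46],"dr":[0,0,0],"grip":0},
    {"linear":[0,0,-0.46],"dr":[0,0,0],"grip":0}
  ]
}}

```text
time_s: 9.2
tool_pos: [0.4381, -0.0883, 0.0233]
tcp_rot: [-2.483, -1.923, 0.001]
contact_force: [0.0, -0.8, 1.2]
width: -0.003
gripper_force: 0.0
```

>>> {"name": "play_rows", "arguments": {
  "increments": [
    {"linear":[0.035,0.135,0],"dr":[0,0,0],"grip":0},
    {"linear":[0.07,0.27,0],"dr":[0,0,0],"grip":0},
    {"linear":[0.105,0.4,0],"dr":[0,0,0],"grip":0},
    {"linear":[0.14,0.53,0],"dr":[0,0,0],"grip":0},
    {"linear":[0.17,0.66,0],"dr":[0,0,0],"grip":0}
  ]
}}

```text
time_s: 9.7
tool_pos: [0.4527, -0.0343, 0.0243]
tcp_rot: [2.483, 1.924, 0.001]
contact_force: [-0.4, -0.5, -0.5]
width: 0.001
gripper_force: 0.2
```

>>> {"name": "play_rows", "arguments": {
  "increments": [
    {"linear":[0.035,0.13,0],"dr":[0,0,0],"grip":0},
    {"linear":[0.07,0.26,0],"dr":[0,0,0],"grip":0},
    {"linear":[0.1,0.38,0],"dr":[0,0,0],"grip":0},
    {"linear":[0.13,0.5,0],"dr":[0,0,0],"grip":0},
    {"linear":[0.155,0.6,0],"dr":[0,0,0],"grip":0}
  ]
}}

```text
time_s: 10.2
tool_pos: [0.4648, 0.0133, 0.0241]
tcp_rot: [-2.484, -1.924, -0.0]
contact_force: [0.1, -1.4, 1.0]
width: 0.004
gripper_force: 0.2
```

```bash
python3 look.py w3 | grep -E "redcap|bar|yellow|^[0-9]"
```

```text
10.25 [0.4651 0.0147 0.024 ]
bar px [503. 132.] n 617 med [0.5493 0.0594 0.0928] z [0.0906 0.0942] rect [550.8  58.5] [11.9 10.3] 89.9
redcap px [249. 191.] n 2407 med [0.4718 0.0441 0.0314] z [0.0255 0.0328] rect [471.1  40.6] [44.1 17.8] 74.4
yellow px [305.  47.] n 18623 med [0.5115 0.1015 0.0399] z [0.0386 0.041 ] rect [521.5  98.8] [ 38.8 103.1] 76.5
```

>>> {"name": "play_rows", "arguments": {
  "increments": [
    {"linear":[0.004,0.015,0],"dr":[0,0,0],"grip":0},
    {"linear":[0.008,0.03,0],"dr":[0,0,0],"grip":0},
    {"linear":[0.012,0.045,0],"dr":[0,0,0],"grip":0},
    {"linear":[0.018,0.07,0],"dr":[0,0,0],"grip":0},
    {"linear":[0.018,0.07,0],"dr":[0,0,0],"grip":0}
  ]
}}

```text
time_s: 10.75
tool_pos: [0.4661, 0.018, 0.0241]
tcp_rot: [-2.484, -1.923, -0.0]
contact_force: [0.1, -0.2, 0.5]
width: 0.002
gripper_force: 0.0
```

>>> {"name": "play_rows", "arguments": {
  "increments": [
    {"linear":[-0.03,-0.1,0],"dr":[0,0,0],"grip":0},
    {"linear":[-0.05,-0.2,0.2],"dr":[0,0,0],"grip":0},
    {"linear":[-0.06,-0.25,0.5],"dr":[0,0,0],"grip":0},
    {"linear":[-0.06,-0.25,0.8],"dr":[0,0,0],"grip":0},
    {"linear":[-0.06,-0.25,1.0],"dr":[0,0,0],"grip":0}
  ]
}}

```text
time_s: 11.25
tool_pos: [0.4613, -0.0031, 0.1054]
tcp_rot: [2.485, 1.921, 0.001]
contact_force: [0.3, 0.6, -0.5]
width: 0.002
gripper_force: 0.0
```

>>> {"name": "play_rows", "arguments": {
  "increments": [
    {"linear":[0,-0.1,0.2],"dr":[0,0,0],"grip":0},
    {"linear":[0,-0.3,0.4],"dr":[0,0,0],"grip":0},
    {"linear":[0,-0.5,0.6],"dr":[0,0,0],"grip":0},
    {"linear":[0,-0.75,0.8],"dr":[0,0,0],"grip":0},
    {"linear":[0,-1.0,1.0],"dr":[0,0,0],"grip":0}
  ]
}}

```text
time_s: 11.75
tool_pos: [0.4605, -0.0834, 0.1847]
tcp_rot: [-2.484, -1.922, 0.0]
contact_force: [-0.1, 0.3, 0.4]
width: 0.003
gripper_force: 0.0
```

>>> {"name": "play_rows", "arguments": {
  "increments": [
    {"linear":[0,-0.2,0.1],"dr":[0,0,-0.01],"grip":0.3},
    {"linear":[0,-0.4,0.2],"dr":[0,0,-0.02],"grip":0.6},
    {"linear":[0,-0.6,0.3],"dr":[0,0,-0.03],"grip":0.6},
    {"linear":[0,-0.8,0.4],"dr":[0,0,-0.04],"grip":0.6},
    {"linear":[0,-1.0,0.4],"dr":[0,0,-0.053],"grip":0.6}
  ]
}}

```text
time_s: 12.25
tool_pos: [0.4618, -0.1633, 0.2169]
tcp_rot: [2.637, 1.706, 0.002]
contact_force: [-0.2, -0.2, 0.6]
width: 0.599
gripper_force: 0.0
```

>>> {"name": "play_rows", "arguments": {
  "increments": [
    {"linear":[0,-0.25,0],"dr":[0,0,0],"grip":0.6},
    {"linear":[0,-0.5,0],"dr":[0,0,0],"grip":0.6},
    {"linear":[0,-0.75,0],"dr":[0,0,0],"grip":0.6},
    {"linear":[0,-1.0,0],"dr":[0,0,0],"grip":0.6},
    {"linear":[0,-1.0,0],"dr":[0,0,0],"grip":0.6}
  ]
}}

```text
time_s: 12.75
tool_pos: [0.4604, -0.2453, 0.2158]
tcp_rot: [2.639, 1.702, -0.002]
contact_force: [0.3, 1.5, 0.3]
width: 0.597
gripper_force: 0.0
```

>>> {"name": "play_rows", "arguments": {
  "increments": [
    {"linear":[0,-0.25,0],"dr":[0,0,0],"grip":0.6},
    {"linear":[0,-0.5,0],"dr":[0,0,0],"grip":0.6},
    {"linear":[0,-0.75,0],"dr":[0,0,0],"grip":0.6},
    {"linear":[0,-1.0,0],"dr":[0,0,0],"grip":0.6},
    {"linear":[0,-1.0,0],"dr":[0,0,0],"grip":0.6}
  ]
}}

```text
time_s: 13.25
tool_pos: [0.4605, -0.3242, 0.2158]
tcp_rot: [2.638, 1.704, -0.002]
contact_force: [-1.1, -1.4, -0.3]
width: 0.596
gripper_force: 0.0
```

>>> {"name": "play_rows", "arguments": {
  "increments": [
    {"linear":[0,-0.2,0],"dr":[0,0,0],"grip":0.6},
    {"linear":[0,-0.39,0],"dr":[0,0,0],"grip":0.6},
    {"linear":[0,-0.39,0],"dr":[0,0,0],"grip":0.6},
    {"linear":[0,-0.39,0],"dr":[0,0,0],"grip":0.6},
    {"linear":[0,-0.39,0],"dr":[0,0,0],"grip":0.6}
  ]
}}

```text
time_s: 13.75
tool_pos: [0.4615, -0.3516, 0.2158]
tcp_rot: [-2.633, -1.711, -0.001]
contact_force: [-0.4, 0.1, -0.3]
width: 0.598
gripper_force: 0.0
```

```bash
python3 look.py w4 ; python3 - <<'E'
import cv2
im=cv2.imread("pics/w4.png"); cv2.imwrite("pics/w4c.png",cv2.resize(im[60:260,130:400],None,fx=2.5,fy=2.5))
E
```

```text
13.8 [ 0.4615 -0.3518  0.2159]
bench -9.937669304893593e-05
alu px [256.  67.] n 846 med [ 0.5165 -0.2402  0.0156] z [0.0114 0.0171] rect [ 515.6 -242.8] [80.6 14.7] 65.1
white px [256.  66.] n 947 med [ 0.5167 -0.2392  0.0154] z [0.0096 0.0171] rect [ 516.4 -242.5] [79.3 16.6] 65.9
greencap px [256. 121.] n 446 med [ 0.4904 -0.2972  0.0152] z [0.0077 0.0169] rect [ 490.2 -297.9] [39.2 16.4] 65.9
```

View pics/w4c.png

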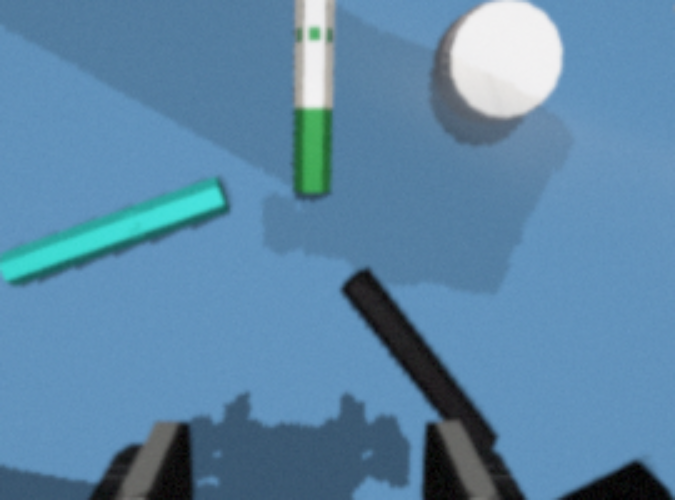

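The crop shows the white-and-green marker at full-image px (256,95), aligned with the tool. The tin is at (330,85), turquoise at (175,150) and black at (300,200). The marker centre is ≈(0.507,-0.261) at 65.5°. Now I go for the grasp.

>>> {"name": "play_rows", "arguments": {
  "increments": [
    {"linear":[0.06,0.12,-0.12],"dr":[0,0,0],"grip":0.5},
    {"linear":[0.12,0.24,-0.24],"dr":[0,0,0],"grip":0.5},
    {"linear":[0.18,0.36,-0.36],"dr":[0,0,0],"grip":0.5},
    {"linear":[0.24,0.48,-0.48],"dr":[0,0,0],"grip":0.5},
    {"linear":[0.3,0.6,-0.6],"dr":[0,0,0],"grip":0.5}
  ]
}}

```text
time_s: 14.3
tool_pos: [0.4856, -0.3038, 0.1669]
tcp_rot: [-2.634, -1.711, 0.001]
contact_force: [0.5, -0.1, 0.2]
width: 0.499
gripper_force: 0.0
```

>>> {"name": "play_rows", "arguments": {
  "increments": [
    {"linear":[0.07,0.13,-0.12],"dr":[0,0,0],"grip":0.5},
    {"linear":[0.14,0.26,-0.24],"dr":[0,0,0],"grip":0.5},
    {"linear":[0.21,0.4,-0.36],"dr":[0,0,0],"grip":0.5},
    {"linear":[0.274,0.53,-0.48],"dr":[0,0,0],"grip":0.5},
    {"linear":[0.274,0.53,-0.6],"dr":[0,0,0],"grip":0.5}
  ]
}}

```text
time_s: 14.8
tool_pos: [0.5084, -0.2606, 0.1191]
tcp_rot: [-2.632, -1.714, -0.001]
contact_force: [0.2, 0.4, 0.8]
width: 0.499
gripper_force: 0.0
```

>>> {"name": "play_rows", "arguments": {
  "increments": [
    {"linear":[0,0,-0.25],"dr":[0,0,0],"grip":0.5},
    {"linear":[0,0,-0.5],"dr":[0,0,0],"grip":0.5},
    {"linear":[0,0,-0.75],"dr":[0,0,0],"grip":0.5},
    {"linear":[0,0,-0.9],"dr":[0,0,0],"grip":0.5},
    {"linear":[0,0,-0.9],"dr":[0,0,0],"grip":0.5}
  ]
}}

```text
time_s: 15.3
tool_pos: [0.5059, -0.2627, 0.0465]
tcp_rot: [-2.634, -1.708, 0.003]
contact_force: [0.2, -0.5, 0.6]
width: 0.498
gripper_force: 0.0
```

>>> {"name": "play_rows", "arguments": {
  "increments": [
    {"linear":[0,0,-0.2],"dr":[0,0,0],"grip":0.5},
    {"linear":[0,0,-0.38],"dr":[0,0,0],"grip":0.5},
    {"linear":[0,0,-0.52],"dr":[0,0,0],"grip":0.5},
    {"linear":[0,0,-0.52],"dr":[0,0,0],"grip":0.5},
    {"linear":[0,0,-0.52],"dr":[0,0,0],"grip":0.3}
  ]
}}

```text
time_s: 15.8
tool_pos: [0.507, -0.2628, 0.0063]
tcp_rot: [-2.635, -1.71, 0.001]
contact_force: [-0.0, 0.9, 0.3]
width: 0.346
gripper_force: 0.0
```

>>> {"name": "play_rows", "arguments": {
  "increments": [
    {"linear":[0,0,0],"dr":[0,0,0],"grip":0},
    {"linear":[0,0,0],"dr":[0,0,0],"grip":0},
    {"linear":[0,0,0],"dr":[0,0,0],"grip":0},
    {"linear":[0,0,0],"dr":[0,0,0],"grip":0},
    {"linear":[0,0,0],"dr":[0,0,0],"grip":0}
  ],
  "force": 30
}}

```text
time_s: 16.3
tool_pos: [0.5075, -0.2629, 0.007]
tcp_rot: [2.635, 1.71, 0.001]
contact_force: [-0.6, 0.5, 4.3]
width: 0.191
gripper_force: 29.7
```

>>> {"name": "play_rows", "arguments": {
  "increments": [
    {"linear":[0,0,0],"dr":[0,0,0],"grip":0.4},
    {"linear":[0,0,0],"dr":[0,0,0],"grip":0.4},
    {"linear":[0,0,-0.03],"dr":[0,0,0],"grip":0.4},
    {"linear":[0,0,-0.05],"dr":[0,0,0],"grip":0.4},
    {"linear":[0,0,-0.05],"dr":[0,0,0],"grip":0.4}
  ]
}}

```text
time_s: 16.8
tool_pos: [0.5068, -0.2627, 0.0021]
tcp_rot: [-2.635, -1.71, 0.001]
contact_force: [0.0, 0.1, -0.3]
width: 0.404
gripper_force: 0.0
```

>>> {"name": "play_rows", "arguments": {
  "increments": [
    {"linear":[0,0,0],"dr":[0,0,0],"grip":0},
    {"linear":[0,0,0],"dr":[0,0,0],"grip":0},
    {"linear":[0,0,0],"dr":[0,0,0],"grip":0},
    {"linear":[0,0,0],"dr":[0,0,0],"grip":0},
    {"linear":[0,0,0],"dr":[0,0,0],"grip":0}
  ]
}}

```text
time_s: 17.3
tool_pos: [0.5071, -0.2629, 0.0025]
tcp_rot: [2.635, 1.71, -0.0]
contact_force: [-0.5, 0.3, 0.7]
width: 0.194
gripper_force: 29.3
```

>>> {"name": "play_rows", "arguments": {
  "increments": [
    {"linear":[0,0,0.2],"dr":[0,0,0],"grip":0},
    {"linear":[0,0,0.4],"dr":[0,0,0],"grip":0},
    {"linear":[0,0,0.6],"dr":[0,0,0],"grip":0},
    {"linear":[0,0,0.8],"dr":[0,0,0],"grip":0},
    {"linear":[0,0,1.0],"dr":[0,0,0],"grip":0}
  ]
}}

```text
time_s: 17.8
tool_pos: [0.5074, -0.2628, 0.0844]
tcp_rot: [2.635, 1.71, 0.001]
contact_force: [0.6, -0.1, -0.7]
width: 0.197
gripper_force: 29.3
```

>>> {"name": "play_rows", "arguments": {
  "increments": [
    {"linear":[0.01,0.15,0],"dr":[0,0,0.01],"grip":0},
    {"linear":[0.02,0.35,0],"dr":[0,0,0.02],"grip":0},
    {"linear":[0.03,0.55,0],"dr":[0,0,0.035],"grip":0},
    {"linear":[0.03,0.75,0],"dr":[0,0,0.045],"grip":0},
    {"linear":[0.04,0.95,0],"dr":[0,0,0.055],"grip":0}
  ]
}}

```text
time_s: 18.3
tool_pos: [0.5098, -0.1846, 0.0819]
tcp_rot: [-2.473, -1.935, 0.001]
contact_force: [0.5, -0.4, -1.4]
width: 0.195
gripper_force: 29.3
```

>>> {"name": "play_rows", "arguments": {
  "increments": [
    {"linear":[0,0.2,0],"dr":[0,0,0],"grip":0},
    {"linear":[0,0.4,0],"dr":[0,0,0],"grip":0},
    {"linear":[0,0.6,0],"dr":[0,0,0],"grip":0},
    {"linear":[0,0.8,0],"dr":[0,0,0],"grip":0},
    {"linear":[0,1.0,0],"dr":[0,0,0],"grip":0}
  ]
}}

```text
time_s: 18.8
tool_pos: [0.51, -0.1051, 0.0822]
tcp_rot: [-2.476, -1.933, 0.001]
contact_force: [-0.5, 0.2, -0.6]
width: 0.198
gripper_force: 29.3
```

>>> {"name": "play_rows", "arguments": {
  "increments": [
    {"linear":[0,0.25,0],"dr":[0,0,0],"grip":0},
    {"linear":[0,0.5,0],"dr":[0,0,0],"grip":0},
    {"linear":[0,0.7,0],"dr":[0,0,0],"grip":0},
    {"linear":[0,0.85,0],"dr":[0,0,0],"grip":0},
    {"linear":[0,0.85,0],"dr":[0,0,0],"grip":0}
  ]
}}

```text
time_s: 19.3
tool_pos: [0.5102, -0.0364, 0.0822]
tcp_rot: [-2.473, -1.935, 0.0]
contact_force: [0.7, -0.6, 0.6]
width: 0.194
gripper_force: 29.3
```

```bash
python3 look.py w5
```

```text
19.35 [ 0.5102 -0.0379  0.0823]
bench -4.456562102109207e-05
bar px [333.  39.] n 2923 med [0.5699 0.0538 0.0928] z [0.0891 0.0944] rect [593.9  55.4] [95.9 23.7] 1.9
redcap px [171. 108.] n 1495 med [0.4751 0.0481 0.0324] z [0.0258 0.0341] rect [473.2  47.7] [41.6 17.8] 74.0
yellow px [202.  21.] n 5877 med [0.5125 0.0921 0.0398] z [0.0147 0.0411] rect [512.   98.2] [33.5 84.6] 76.3
alu px [204. 143.] n 16747 med [0.4875 0.0224 0.0193] z [0.0151 0.0209] rect [485.8   2.6] [170.9  92.6] 73.8
alu px [406. 177.] n 103 med [ 0.632  -0.043   0.0163] z [0.0133 0.0193] rect [634.2 -44.6] [29.4  6.9] 66.8
white px [4. 5.] n 84 med [0.3833 0.1446 0.0299] z [0.0288 0.0313] rect [383.3 144.4] [6.4 8.2] 68.7
white px [59.  3.] n 76 med [0.4221 0.1324 0.0298] z [0.0279 0.0313] rect [421.7 132.3] [4.9 9.4] 70.5
white px [22.  7.] n 88 med [0.396 0.138 0.03 ] z [0.0289 0.0312] rect [395.9 138.2] [7.2 6.7] 53.9
white px [45. 34.] n 103 med [0.406  0.1174 0.0299] z [0.0284 0.0309] rect [405.4 117.7] [7.  9.1] 58.0
white px [65. 37.] n 113 med [0.4187 0.1109 0.0298] z [0.0284 0.0311] rect [418.1 111.
[... 380 characters left out ...]
45 0.0298] z [0.0287 0.0309] rect [401.4  94.1] [8.5 7.3] 49.2
white px [71. 74.] n 101 med [0.4143 0.0879 0.03  ] z [0.0286 0.0312] rect [413.4  88.7] [7.2 9.5] 66.4
white px [35. 78.] n 88 med [0.3877 0.0928 0.0298] z [0.0284 0.031 ] rect [386.1  93.7] [ 6.8 11.9] 69.4
white px [269.  83.] n 55 med [0.544  0.0487 0.0195] z [-0.0007  0.021 ] rect [544.6  50.4] [13.6  3.4] 74.2
white px [211. 123.] n 58 med [0.4967 0.0321 0.0199] z [0.0191 0.0208] rect [497.   33.2] [6.3 8.4] 1.3
white px [221. 137.] n 50 med [0.5016 0.0206 0.0201] z [0.019  0.0213] rect [502.1  20.9] [7.6 5.1] 63.5
white px [162. 225.] n 455 med [ 0.4363 -0.0344  0.0198] z [0.0188 0.0209] rect [433.6 -41.2] [57.8 12.1] 69.1
```

View pics/w5.png

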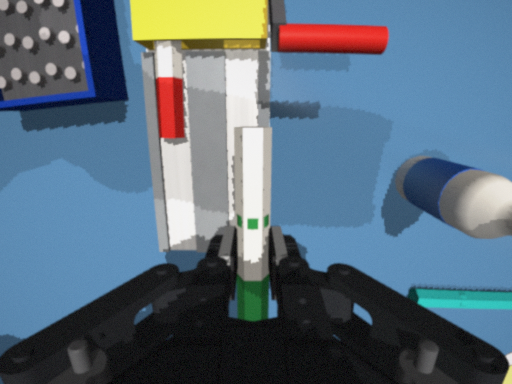

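The green marker is gripped straight: tail at (253,128), bar at (333,39), red cap at (171,108), home. I move over lane b and lower.

>>> {"name": "play_rows", "arguments": {
  "increments": [
    {"linear":[0,0.1,0],"dr":[0,0,0],"grip":0},
    {"linear":[0,0.2,0],"dr":[0,0,0],"grip":0},
    {"linear":[0,0.32,0],"dr":[0,0,0],"grip":0},
    {"linear":[0,0.32,-0.2],"dr":[0,0,0],"grip":0},
    {"linear":[0,0.32,-0.4],"dr":[0,0,0],"grip":0}
  ]
}}

```text
time_s: 19.85
tool_pos: [0.5109, -0.0121, 0.0504]
tcp_rot: [2.477, 1.932, 0.002]
contact_force: [0.2, 0.1, -0.4]
width: 0.197
gripper_force: 29.3
```

>>> {"name": "play_rows", "arguments": {
  "increments": [
    {"linear":[0,0,-0.1],"dr":[0,0,0],"grip":0},
    {"linear":[0,0,-0.2],"dr":[0,0,0],"grip":0},
    {"linear":[0,0,-0.3],"dr":[0,0,0],"grip":0},
    {"linear":[0,0,-0.36],"dr":[0,0,0],"grip":0},
    {"linear":[0,0,-0.36],"dr":[0,0,0],"grip":0}
  ]
}}

```text
time_s: 20.35
tool_pos: [0.51, -0.0133, 0.0213]
tcp_rot: [-2.478, -1.93, 0.001]
contact_force: [-0.5, -0.6, -0.6]
width: 0.191
gripper_force: 29.3
```

>>> {"name": "play_rows", "arguments": {
  "increments": [
    {"linear":[0,0,0],"dr":[0,0,0],"grip":0.3},
    {"linear":[0,0,0],"dr":[0,0,0],"grip":0.4},
    {"linear":[0,0,0],"dr":[0,0,0],"grip":0.4},
    {"linear":[0,0,0.15],"dr":[0,0,0],"grip":0.4},
    {"linear":[0,0,0.4],"dr":[0,0,0],"grip":0.4}
  ]
}}

```text
time_s: 20.85
tool_pos: [0.5095, -0.0133, 0.054]
tcp_rot: [-2.477, -1.93, 0.003]
contact_force: [0.4, -0.2, 0.3]
width: 0.398
gripper_force: 0.0
```

>>> {"name": "play_rows", "arguments": {
  "increments": [
    {"linear":[0,0,0.2],"dr":[0,0,0],"grip":0.4},
    {"linear":[0,0,0.4],"dr":[0,0,0],"grip":0},
    {"linear":[-0.1,-0.4,0.4],"dr":[0,0,0],"grip":0},
    {"linear":[-0.2,-0.8,0.4],"dr":[0,0,0],"grip":0},
    {"linear":[-0.25,-1.0,0.4],"dr":[0,0,0],"grip":0}
  ]
}}

```text
time_s: 21.35
tool_pos: [0.4897, -0.0959, 0.087]
tcp_rot: [2.48, 1.927, 0.001]
contact_force: [-0.5, -0.7, -0.1]
width: -0.0
gripper_force: 0.0
```

>>> {"name": "play_rows", "arguments": {
  "increments": [
    {"linear":[-0.06,-0.26,0],"dr":[0,0,0],"grip":0},
    {"linear":[-0.06,-0.26,0],"dr":[0,0,0],"grip":0},
    {"linear":[-0.06,-0.26,0],"dr":[0,0,0],"grip":0},
    {"linear":[-0.06,-0.26,0],"dr":[0,0,0],"grip":0},
    {"linear":[-0.06,-0.26,0],"dr":[0,0,0],"grip":0}
  ]
}}

```text
time_s: 21.85
tool_pos: [0.4859, -0.1128, 0.0858]
tcp_rot: [-2.476, -1.933, -0.001]
contact_force: [0.6, 1.0, -0.6]
width: 0.0
gripper_force: 0.0
```

```bash
python3 look.py w6|grep -vE "^white|^alu"
```

```text
21.9 [ 0.4858 -0.1129  0.0857]
bench -0.00010154130880468681
redcap px [173.   9.] n 502 med [0.47   0.0311 0.0311] z [0.0218 0.0345] rect [469.5  33.2] [10.1 17.5] 78.5
greencap px [253. 120.] n 1315 med [ 0.5026 -0.0495  0.0314] z [0.0256 0.0328] rect [502.5 -50.1] [38.4 16.8] 75.7
```

View pics/w6.png

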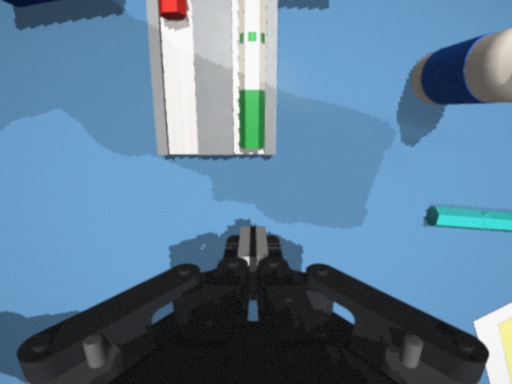

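Green lies in lane b, with its cap end at (253,150) and the shut fingers in line at (253,240). I lower and push.

>>> {"name": "play_rows", "arguments": {
  "increments": [
    {"linear":[0,0,-0.2],"dr":[0,0,0],"grip":0},
    {"linear":[0,0,-0.4],"dr":[0,0,0],"grip":0},
    {"linear":[0,0,-0.6],"dr":[0,0,0],"grip":0},
    {"linear":[0,0,-0.78],"dr":[0,0,0],"grip":0},
    {"linear":[0,0,-0.78],"dr":[0,0,0],"grip":0}
  ]
}}

```text
time_s: 22.4
tool_pos: [0.4844, -0.1134, 0.0218]
tcp_rot: [-2.476, -1.931, 0.004]
contact_force: [-1.1, 0.4, 1.0]
width: -0.0
gripper_force: 0.0
```

>>> {"name": "play_rows", "arguments": {
  "increments": [
    {"linear":[0.036,0.15,0],"dr":[0,0,0],"grip":0},
    {"linear":[0.072,0.3,0],"dr":[0,0,0],"grip":0},
    {"linear":[0.108,0.45,0],"dr":[0,0,0],"grip":0},
    {"linear":[0.144,0.6,0],"dr":[0,0,0],"grip":0},
    {"linear":[0.18,0.74,0],"dr":[0,0,0],"grip":0}
  ]
}}

```text
time_s: 22.9
tool_pos: [0.5004, -0.0532, 0.0236]
tcp_rot: [2.477, 1.932, 0.001]
contact_force: [-0.2, -0.4, 0.2]
width: -0.002
gripper_force: 0.2
```

>>> {"name": "play_rows", "arguments": {
  "increments": [
    {"linear":[0.036,0.15,0],"dr":[0,0,0],"grip":0},
    {"linear":[0.072,0.3,0],"dr":[0,0,0],"grip":0},
    {"linear":[0.108,0.45,0],"dr":[0,0,0],"grip":0},
    {"linear":[0.144,0.6,0],"dr":[0,0,0],"grip":0},
    {"linear":[0.165,0.68,0],"dr":[0,0,0],"grip":0}
  ]
}}

```text
time_s: 23.4
tool_pos: [0.5135, 0.0013, 0.0232]
tcp_rot: [-2.476, -1.933, -0.0]
contact_force: [-0.1, -0.3, 0.7]
width: -0.002
gripper_force: 0.2
```

```bash
python3 look.py w7|grep -vE "^white|^alu"
```

```text
23.45 [0.5137 0.002  0.0232]
bench 5.1950844553311226e-05
bar px [404. 128.] n 6955 med [0.569  0.0553 0.0929] z [0.0905 0.0943] rect [610.7  41. ] [ 16.8 133.9] 74.0
redcap px [155. 182.] n 2531 med [0.4756 0.0487 0.0324] z [0.0258 0.034 ] rect [472.1  44.4] [48. 20.] 69.8
yellow px [190.  48.] n 18776 med [0.512  0.1014 0.0399] z [0.0387 0.041 ] rect [504.  103.1] [ 39.9 106.6] 74.5
greencap px [252. 191.] n 2383 med [0.5214 0.0317 0.0314] z [0.0256 0.0328] rect [521.5  30.5] [39.6 17.8] 76.2
```

>>> {"name": "play_rows", "arguments": {
  "increments": [
    {"linear":[0.004,0.015,0],"dr":[0,0,0],"grip":0},
    {"linear":[0.008,0.03,0],"dr":[0,0,0],"grip":0},
    {"linear":[0.012,0.045,0],"dr":[0,0,0],"grip":0},
    {"linear":[0.016,0.06,0],"dr":[0,0,0],"grip":0},
    {"linear":[0.016,0.06,0],"dr":[0,0,0],"grip":0}
  ]
}}

```text
time_s: 23.95
tool_pos: [0.5144, 0.0043, 0.0233]
tcp_rot: [-2.478, -1.931, 0.0]
contact_force: [-0.1, 0.6, -0.6]
width: -0.0
gripper_force: 0.0
```

>>> {"name": "play_rows", "arguments": {
  "increments": [
    {"linear":[-0.04,-0.15,0],"dr":[0,0,0],"grip":0},
    {"linear":[-0.06,-0.25,0.2],"dr":[0,0,0],"grip":0},
    {"linear":[-0.06,-0.25,0.5],"dr":[0,0,0],"grip":0},
    {"linear":[-0.06,-0.25,0.8],"dr":[0,0,0],"grip":0},
    {"linear":[-0.06,-0.25,1.0],"dr":[0,0,0],"grip":0}
  ]
}}

```text
time_s: 24.45
tool_pos: [0.5099, -0.0172, 0.1058]
tcp_rot: [2.479, 1.928, 0.003]
contact_force: [-0.1, -0.2, -0.0]
width: 0.0
gripper_force: 0.0
```

```bash
python3 look.py w8|grep -vE "^white|^alu"
```

```text
24.5 [ 0.5111 -0.0172  0.1075]
bench -4.850784459725643e-05
bar px [329.  85.] n 1726 med [0.5715 0.0544 0.093 ] z [0.0905 0.0944] rect [590.4  51.7] [15.  87.5] 82.9
redcap px [186. 134.] n 1125 med [0.4747 0.0481 0.0323] z [0.0254 0.034 ] rect [472.7  46.5] [41.6 17.1] 75.2
yellow px [212.  38.] n 9202 med [0.5134 0.1065 0.0399] z [0.0385 0.0411] rect [513.9 106.1] [51.1 84.7] 75.6
greencap px [251. 136.] n 1066 med [0.5227 0.0344 0.0326] z [0.0267 0.0343] rect [522.8  33.6] [38.4 17.5] 75.9
```

Both caps sit 59–60 mm out, so both markers are home with the cup flat. Next I go to the bar's -y side and swing it up.

>>> {"name": "play_rows", "arguments": {
  "increments": [
    {"linear":[0.2,0.11,0],"dr":[0,0,0],"grip":0},
    {"linear":[0.4,0.22,0],"dr":[0,0,0],"grip":0},
    {"linear":[0.6,0.33,0],"dr":[0,0,0],"grip":0},
    {"linear":[0.82,0.44,0],"dr":[0,0,0],"grip":0},
    {"linear":[0.82,0.44,0],"dr":[0,0,0],"grip":0}
  ]
}}

```text
time_s: 25.0
tool_pos: [0.5772, 0.0201, 0.104]
tcp_rot: [2.476, 1.932, 0.003]
contact_force: [0.5, 0.4, 0.1]
width: 0.002
gripper_force: 0.0
```

>>> {"name": "play_rows", "arguments": {
  "increments": [
    {"linear":[0,0,-0.15],"dr":[0,0,0],"grip":0},
    {"linear":[0,0,-0.3],"dr":[0,0,0],"grip":0},
    {"linear":[0,0,-0.45],"dr":[0,0,0],"grip":0},
    {"linear":[0,0,-0.54],"dr":[0,0,0],"grip":0},
    {"linear":[0,0,-0.54],"dr":[0,0,0],"grip":0}
  ]
}}

```text
time_s: 25.5
tool_pos: [0.5738, 0.0192, 0.0586]
tcp_rot: [-2.477, -1.93, 0.004]
contact_force: [0.1, 0.1, 0.1]
width: 0.003
gripper_force: 0.0
```

>>> {"name": "play_rows", "arguments": {
  "increments": [
    {"linear":[0.025,0.097,0],"dr":[0,0,0],"grip":0},
    {"linear":[0.05,0.194,0.02],"dr":[0,0,0],"grip":0},
    {"linear":[0.075,0.29,0.09],"dr":[0,0,0],"grip":0},
    {"linear":[0.1,0.39,0.16],"dr":[0,0,0],"grip":0},
    {"linear":[0.125,0.485,0.22],"dr":[0,0,0],"grip":0}
  ]
}}

```text
time_s: 26.0
tool_pos: [0.5849, 0.0557, 0.079]
tcp_rot: [2.478, 1.927, -0.004]
contact_force: [-3.5, -8.4, 6.5]
width: -0.003
gripper_force: 4.4
```

>>> {"name": "play_rows", "arguments": {
  "increments": [
    {"linear":[0.025,0.097,0.04],"dr":[0,0,0],"grip":0},
    {"linear":[0.05,0.194,0.08],"dr":[0,0,0],"grip":0},
    {"linear":[0.075,0.29,0.12],"dr":[0,0,0],"grip":0},
    {"linear":[0.1,0.39,0.15],"dr":[0,0,0],"grip":0},
    {"linear":[0.125,0.485,0.17],"dr":[0,0,0],"grip":0}
  ]
}}

```text
time_s: 26.5
tool_pos: [0.5959, 0.0975, 0.0922]
tcp_rot: [2.477, 1.93, 0.002]
contact_force: [-0.7, -3.6, 2.9]
width: 0.002
gripper_force: 1.8
```

>>> {"name": "play_rows", "arguments": {
  "increments": [
    {"linear":[0.025,0.097,0.01],"dr":[0,0,0],"grip":0},
    {"linear":[0.05,0.194,0.01],"dr":[0,0,0],"grip":0},
    {"linear":[0.075,0.29,0],"dr":[0,0,0],"grip":0},
    {"linear":[0.1,0.39,-0.01],"dr":[0,0,0],"grip":0},
    {"linear":[0.125,0.485,-0.03],"dr":[0,0,0],"grip":0}
  ]
}}

```text
time_s: 27.0
tool_pos: [0.6051, 0.137, 0.0886]
tcp_rot: [-2.477, -1.931, 0.0]
contact_force: [0.0, -2.0, 2.2]
width: 0.003
gripper_force: 1.2
```

>>> {"name": "play_rows", "arguments": {
  "increments": [
    {"linear":[0.02,0.085,-0.03],"dr":[0,0,0],"grip":0},
    {"linear":[0.044,0.17,-0.06],"dr":[0,0,0],"grip":0},
    {"linear":[0.066,0.255,-0.1],"dr":[0,0,0],"grip":0},
    {"linear":[0.088,0.34,-0.14],"dr":[0,0,0],"grip":0},
    {"linear":[0.108,0.42,-0.18],"dr":[0,0,0],"grip":0}
  ]
}}

```text
time_s: 27.5
tool_pos: [0.6135, 0.1699, 0.0738]
tcp_rot: [-2.478, -1.931, 0.002]
contact_force: [-1.6, -2.5, -2.1]
width: -0.001
gripper_force: 1.7
```

>>> {"name": "play_rows", "arguments": {
  "increments": [
    {"linear":[0.013,0.05,-0.03],"dr":[0,0,0],"grip":0},
    {"linear":[0.026,0.1,-0.06],"dr":[0,0,0],"grip":0},
    {"linear":[0.039,0.15,-0.1],"dr":[0,0,0],"grip":0},
    {"linear":[0.052,0.2,-0.13],"dr":[0,0,0],"grip":0},
    {"linear":[0.057,0.22,-0.15],"dr":[0,0,0],"grip":0}
  ]
}}

```text
time_s: 28.0
tool_pos: [0.6175, 0.1862, 0.0614]
tcp_rot: [2.479, 1.93, -0.004]
contact_force: [-2.8, -5.0, -3.6]
width: 0.002
gripper_force: 2.8
```

>>> {"name": "play_rows", "arguments": {
  "increments": [
    {"linear":[0.005,0.02,-0.01],"dr":[0,0,0],"grip":0},
    {"linear":[0.01,0.04,-0.02],"dr":[0,0,0],"grip":0},
    {"linear":[0.015,0.06,-0.03],"dr":[0,0,0],"grip":0},
    {"linear":[0.02,0.08,-0.04],"dr":[0,0,0],"grip":0},
    {"linear":[0.02,0.08,-0.04],"dr":[0,0,0],"grip":0}
  ]
}}

```text
time_s: 28.5
tool_pos: [0.6184, 0.1864, 0.0598]
tcp_rot: [2.481, 1.923, -0.012]
contact_force: [-9.9, -17.7, 11.6]
width: -0.002
gripper_force: 9.7
```

>>> {"name": "play_rows", "arguments": {
  "increments": [
    {"linear":[-0.02,-0.1,0.02],"dr":[0,0,0],"grip":0},
    {"linear":[-0.04,-0.2,0.04],"dr":[0,0,0],"grip":0},
    {"linear":[0,-0.2,0.3],"dr":[0,0,0],"grip":0},
    {"linear":[0.05,-0.2,0.6],"dr":[0,0,0],"grip":0},
    {"linear":[0.1,-0.2,1.0],"dr":[0,0,0],"grip":0}
  ]
}}

```text
time_s: 29.0
tool_pos: [0.6278, 0.1789, 0.1395]
tcp_rot: [-2.476, -1.932, 0.0]
contact_force: [0.0, 0.0, -0.1]
width: -0.004
gripper_force: 0.0
```

>>> {"name": "play_rows", "arguments": {
  "increments": [
    {"linear":[0,-0.2,0.25],"dr":[0,0,0],"grip":0},
    {"linear":[0,-0.4,0.5],"dr":[0,0,0],"grip":0},
    {"linear":[0,-0.6,0.75],"dr":[0,0,0],"grip":0},
    {"linear":[0,-0.8,1.0],"dr":[0,0,0],"grip":0},
    {"linear":[0,-1.0,1.0],"dr":[0,0,0],"grip":0}
  ]
}}

```text
time_s: 29.5
tool_pos: [0.6297, 0.0961, 0.2223]
tcp_rot: [2.477, 1.929, 0.009]
contact_force: [0.7, 0.7, 0.4]
width: -0.003
gripper_force: 0.0
```

```bash
python3 - <<'E'
from h import *
print(manip.state()["time_s"])
a,d,c,W=grab("side"); b=grab("wrist")[0]
cv2.imwrite("pics/fin.png",np.hstack([cv2.resize(a[70:230,130:330],(400,320)),cv2.resize(b,(400,320))]))
P=cloud(d,c,W);h,s,v=cv2.split(hsv(a));X,Y,Z=np.moveaxis(P,2,0)
for n,m in(("red",((h<8)|(h>172))&(s>140)),("green",(h>45)&(h<75)&(s>120))):
    q=P[m&(X>.45)&(X<.62)&(Y>.1)&(Y<.3)]
    print(n,len(q),np.median(q,0).round(3),np.percentile(q[:,2],[3,97]).round(3) if len(q) else 0)
E
```

```text
29.5
red 108 [0.505 0.16  0.111] [0.088 0.135]
green 70 [0.551 0.147 0.122] [0.1   0.136]
```

View pics/fin.png

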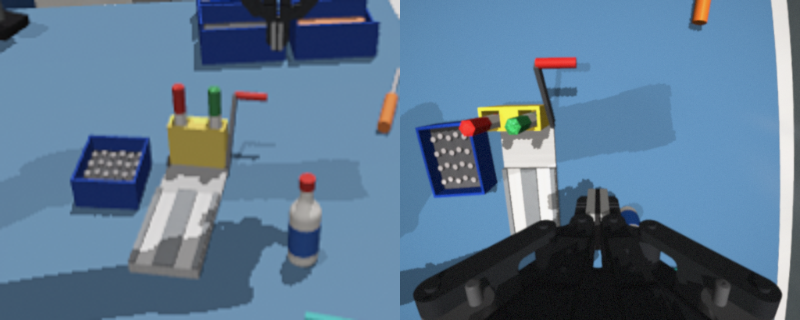

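Both markers stand in the upright cup with caps on top: red at (179,100) and green at (214,103) in the left half. The tops are at z ≈ 0.135, so both are home. Bin and bottle are in place and the arm is clear.

```bash
python3 -c "
from rig import manip
print(manip.job_done())"
```

```text
the job is handed in; nothing more can be done
None
```

The job is handed in, but no verdict came back: both markers stand home in the fully raised cup with their caps on top, the arm is clear of everything, and the bin, bottle and tin were not touched.

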